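# Stow lens caps and kit in the camera case

### The job

The lenses are about to be cleaned: lift the camera case's lid by its handle until it rests back on its stop, then take the cap off every capped lens and lay the caps in the wide rear compartment of the case, and lay the lens brush and the battery charger, if they are out, in the narrow front compartment. With everything in, shut the lid fully. Leave the lenses standing upright where they are and do not disturb the mug, the bowl or the camera.

Things in the scene. Friction and masses are not known exactly. Their poses are not given: they have to be found in the camera images.
- case: Fixed aluminium case 202 (x) x 290 (y) x 60 high, walls and floor 6 thick. Origin: centre of underside; own -x is the front, +x the hinged back. Inside, a divider along y (top 40 above the desk) parts a wide rear compartment (own x -13 to 95) from a narrow front one (x -95 to -19), both 278 long in y, floor at z = 6.
- lid (a joint): Angle of the case's lid: 0 shut, 1.7 rad open and leaning back on its stop. Falls shut when let go short of about 1.5 rad, stays open beyond. Lid 202 x 290 x 8, 0.3 kg.
- lid_hinge (a point): Point on the lid's hinge line, middle of the case's rear rim (101 behind the case's centre, 60.5 up). Axis along the case's y.
- lid_handle (a point): Middle of the lid's black bar handle: round bar 12 thick, 120 long, along the case's y, its centre 40 above the lid's outer face and 188 in front of the hinge line (lid shut), on two posts at its ends. Moves with the lid.
- lens_a: The shortest of three black camera lenses standing front end up on the desk: barrel 54 diameter up to 64, then a narrower 40 diameter front, 80 high in all without cap, 0.45 kg. Origin: centre of its underside, z up.
- lens_b: The middle of three black camera lenses standing front end up on the desk: barrel 54 diameter up to 79, then a narrower 40 diameter front, 95 high in all without cap, 0.45 kg. Origin: centre of its underside, z up.
- lens_c: The tallest of three black camera lenses standing front end up on the desk: barrel 54 diameter up to 94, then a narrower 40 diameter front, 110 high in all without cap, 0.45 kg. Origin: centre of its underside, z up.
- cap_a: Grey round push-over lens cap, 58 diameter, 24 high, hollow below (skirt 6 thick), sitting loosely on lens_a so that its top stands 9 above that lens; may be absent. Origin: centre of its lower rim, z up.
- cap_b: Grey round push-over lens cap, 58 diameter, 24 high, hollow below (skirt 6 thick), sitting loosely on lens_b so that its top stands 9 above that lens; may be absent. Origin: centre of its lower rim, z up.
- cap_c: Grey round push-over lens cap, 58 diameter, 24 high, hollow below (skirt 6 thick), sitting loosely on lens_c so that its top stands 9 above that lens; may be absent. Origin: centre of its lower rim, z up.
- brush: Lens brush lying on the desk: black handle and brown head, 110 long (own x, from -55 to 55), 28 wide, 24 high, may be absent. Origin: centre of its underside.
- charger: Black battery charger lying on the desk: 100 (own x) x 34 x 26 high, may be absent. Origin: centre of its underside.
- mug: White mug 76 diameter, 90 high, not part of the work. Origin: centre of its underside.
- bowl: Blue bowl 130 diameter, 50 high, not part of the work. Origin: centre of its underside.
- camera: Camera body 50 x 125 x 93 high with a short lens, not part of the work. Origin: centre of its underside.
There are look-alikes about, which are no part of the job. Leave any blue look-alike of the cap_a alone.

How it is judged:
On the way, in this order (a step that is already met when the one before it is completed fails the run):
1. the lid is open and rests on its stop (value of joint lid above 1.64 rad), for 0.3 s.
2. with the lid open, all caps are in the rear compartment and brush and charger in the front one (x of cap_a in the frame of case between 0 and 0.095 m and y of cap_a in the frame of case between -0.139 and 0.139 m and z of cap_a in the frame of case between -0.002 and 0.045 m and x of cap_b in the frame of case between 0 and 0.095 m and y of cap_b in the frame of case between -0.139 and 0.139 m and z of cap_b in the frame of case between -0.002 and 0.045 m and x of cap_c in the frame of case between 0 and 0.095 m and y of cap_c in the frame of case between -0.139 and 0.139 m and z of cap_c in the frame of case between -0.002 and 0.045 m and x of brush in the frame of case between -0.095 and -0.019 m and y of brush in the frame of case between -0.139 and 0.139 m and z of brush in the frame of case between -0.002 and 0.035 m and x of charger in the frame of case between -0.095 and -0.019 m and y of charger in the frame of case between -0.139 and 0.139 m and z of charger in the frame of case between -0.002 and 0.035 m and value of joint lid above 1.4 rad), for 0.2 s.
At the end, for the whole second after the job is handed in: The lid is shut (within 0.04 rad) after having been open on its stop; every cap present lies in the case's rear compartment, brush and charger (if present) on the floor of the front compartment; the lenses stand upright within 40 mm of where they were; all at rest (x of cap_a in the frame of case between 0 and 0.095 m and y of cap_a in the frame of case between -0.139 and 0.139 m and z of cap_a in the frame of case between -0.002 and 0.045 m and x of cap_b in the frame of case between 0 and 0.095 m and y of cap_b in the frame of case between -0.139 and 0.139 m and z of cap_b in the frame of case between -0.002 and 0.045 m and x of cap_c in the frame of case between 0 and 0.095 m and y of cap_c in the frame of case between -0.139 and 0.139 m and z of cap_c in the frame of case between -0.002 and 0.045 m and x of brush in the frame of case between -0.095 and -0.019 m and y of brush in the frame of case between -0.139 and 0.139 m and z of brush in the frame of case between -0.002 and 0.035 m and x of charger in the frame of case between -0.095 and -0.019 m and y of charger in the frame of case between -0.139 and 0.139 m and z of charger in the frame of case between -0.002 and 0.035 m and angle between each of lens_a, lens_b, lens_c's own z axis and vertical below 0.1 rad and distance of each of lens_a, lens_b, lens_c from where it was at the start of the episode below 0.04 m and linear speed of each of cap_a, cap_b, cap_c, brush, charger, lens_a, lens_b, lens_c below 0.02 m/s and value of joint lid below 0.04 rad); the robot touches nothing.
It fails at once if the mug is moved more than 30 mm (distance of mug from where it was at the start of the episode above 0.03 m).
It fails at once if the bowl is moved more than 30 mm (distance of bowl from where it was at the start of the episode above 0.03 m).
It fails at once if the camera is moved more than 30 mm (distance of camera from where it was at the start of the episode above 0.03 m).
It fails at once if a lens is tipped over (angle between any of lens_a, lens_b, lens_c's own z axis and vertical above 0.6 rad).
Of cap_a, cap_b, cap_c, brush, charger only 4 to 5 are there at a start; the rules pass over those that are not, and their reading is None.
At some moment in a run one of brush, charger may be knocked a few centimetres aside while the robot is not near it.
It also fails if it takes over 200 s, if anything falls off the work surface, if the arm or the gripper's body presses on something with over 40 N, if the wrist force passes 120 N, or if a joint passes its speed limit or range.

### The arm

A 6-joint arm with a two-finger parallel gripper is mounted at the origin on the work surface. World frame = base frame: x ahead of the robot, y to its left, z up, the work surface at z = 0. Lengths are in m, angles in rad, forces in N, time in s.
With the tool pointing down it reaches from about 0.325 to 0.9 m from the base axis. Payload 6.1 kg.
Tool frame: the origin (TCP) lies midway between the tips of the shut fingers; the grasp point (between the pads) lies 19 mm behind it; z points along the fingers, y is the line along which they close (so a half turn about z gives the same grasp; the last joint's range is limited). The gripper opens to 85 mm and grips with 20 to 120 N. Pads are 22 mm wide; open, the fingers measure 114 mm over their backs; the gripper's body (76 mm by 85 mm) begins 54 mm behind the grasp point. The pads swing forward as they close: fully open they stand 13 mm farther back than shut.
Start: joints at [-1.453, 0.22, 1.526, -0, 1.395, -0.126], TCP at [0.151, -0.607, 0.231] pointing down, gripper open.
Joint ranges: [-2.98, 2.98], [-0.91, 2.08], [0.09, 2.57], [-1.24, 4.39], [0.2, 2.65], [-2.68, 2.68]. Speed limits (rad/s): [2.57, 2.57, 3.01, 3.14, 3.14, 3.14].

### API

Orientations are given as [roll, pitch, yaw] about the fixed x, y, z axes, in that order (R = Rz(yaw) Ry(pitch) Rx(roll)).
In Python, from plant import movep, move_l, set_joints, gripper_to, hold, inverse_kinematics, observe, get_image, get_calibration, Unreachable, job_done gives the robot as it stands. Calls block until the motion is done:
- movep(position, orientation): joint-space move of the TCP to a pose.
- move_l(position, feed=0.15, rotation=None, max_force=None): straight line of the TCP; rotation=None keeps the orientation; feed is the mean speed in m/s. With max_force (N) it stops when the force on the tool has changed by that much, and returns True; else False.
- set_joints(angles): joint-space move.
- gripper_to(opening, f_grip=None): finger opening in m; f_grip is the grip in N (None keeps the last); returns when the fingers have stopped.
- hold(seconds).
- inverse_kinematics(position, orientation): joint angles nearest the present ones, or None.
- observe(): the state.
- get_image(name): name is "scene" or "top"; returns (picture, depth): 384x512x3 uint8, red, green, blue; 384x512 float32, m along the optical axis (not along the pixel's ray), 0 where there is no reading.
- get_calibration(name): a dict with "intrinsics" (3x3 intrinsics, pixels), "world_from_camera" (4x4, takes a point from camera to world coordinates). Camera axes: x right, y down, z forward; pixel columns grow to the right and rows downward; lengths in m; the calibration is good to about 2 mm. A picture is of the moment at which its call begins. get_calibration takes no time and is no camera call.
A pose or a line that the arm cannot do raises Unreachable and nothing moves.
- job_done(): hands the job in; it is judged then, once.
The state is a dict: "time_s": time; "q": joint angles; "joint_velocities": joint speeds; "joint_torque": joint torques, N m; "eef_pos": TCP position; "tcp_rot": TCP orientation; "ft_force": force on the tool from outside, world axes, zero at the start; "torque": the same for the moment, N m; "opening": finger opening in m; "grasp_force": force on a finger pad.
Only numpy, scipy, OpenCV 4.12 (cv2) and the standard library are available. Lean on these libraries where they do the work, as an engineer would, in place of code of your own. Each camera call takes 0.05 s, during which the arm holds its last target. There are 200 camera calls.

## Working session

There is one attempt and no reset: what is moved stays moved. The work goes in short steps, each a Python script; the robot and the scene stay as the last script left them, time stands still between calls to the robot, and variables do not carry over. Pictures are saved under pics/ and viewed, at most 14 in all, crops included, and the job is handed in when it is done.

```bash
mkdir -p pics; ls; python3 - <<'E'
from plant import *
import cv2,numpy as np
for n in("top","scene"):
    im,d=get_image(n); np.savez(f"{n}0.npz",im=im,d=d); cv2.imwrite(f"pics/{n}0.png",cv2.resize(im[:,:,::-1],(800,600)))
    c=get_calibration(n); print(n,c["intrinsics"],c["world_from_camera"])
print(observe())
E
```

```text
pics
top [[349.56333907   0.         258.37477917]
 [  0.         349.56333907 194.52303834]
 [  0.           0.           1.        ]] [[-0.02455824 -0.99368071  0.10952413  0.42979536]
 [-0.99948485  0.02666956  0.01785396  0.03759731]
 [-0.0206621  -0.10902925 -0.99382378  1.29466718]
 [ 0.          0.          0.          1.        ]]
scene [[416.54929968   0.         258.23727405]
 [  0.         416.54929968 188.36912932]
 [  0.           0.           1.        ]] [[ 0.08981764  0.79148754 -0.60454964  1.30156245]
 [ 0.99592274 -0.07649948  0.04780921 -0.03272158]
 [-0.00840734 -0.60637885 -0.79513144  1.06850415]
 [ 0.          0.          0.          1.        ]]
{'time_s': 0.1, 'q': array([-1.45312025e+00,  2.21177145e-01,  1.52747784e+00, -2.68514924e-05,
        1.39471440e+00, -1.26093160e-01]), 'joint_velocities': array([ 0.00104455, -0.00063571, -0.00238201,  0.00044351, -0.00145829,
       -0.00158611]), 'joint_torque': array([-6.53625666e-04, -4.98243213e+01, -3.90546620e+01, -3.22031956e-04,
        5.76595528e-03,  6.62990985e-06]), 'eef_pos': array([ 0.15077891, -0.60598074,  0.23030012]), 'tcp_rot': array([-3.13982671e+00, -1.97221945e-04,  2.43773790e-01]), 'ft_force': array([-0.34815353,  0.33842212, -0.28740838]), 'torque': array([ 0.01317655, -0.05976774, -0.03285756]), 'grasp_force': 0.0, 'opening': 0.08490572421587031}
```

View pics/top0.png

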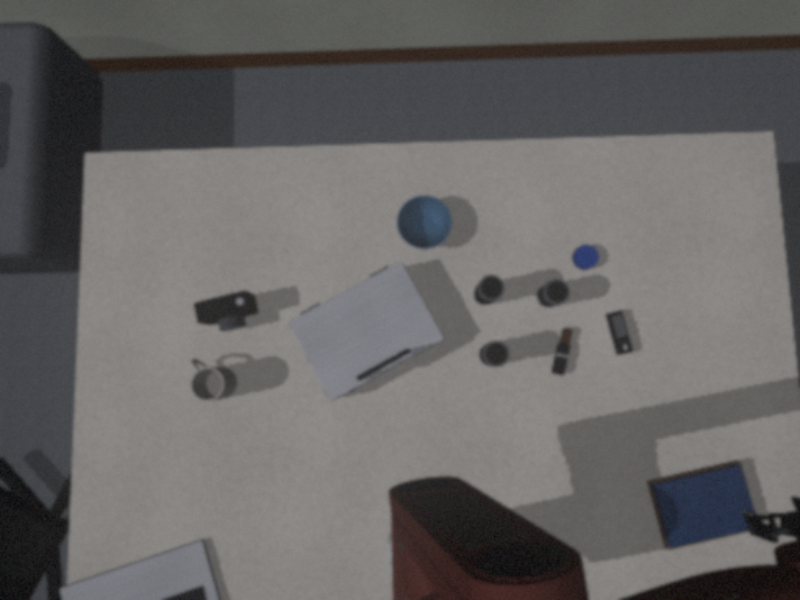

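View pics/scene0.png

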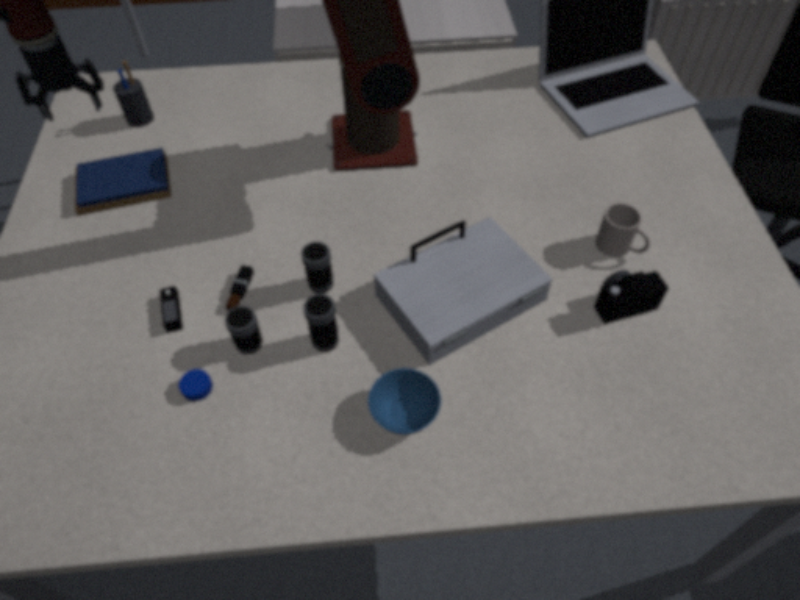

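The top view shows the case in the middle (365,330 in the 800x600 view) with its handle at (385,364). The lenses are at (490,290), (554,292) and (494,353), the brush at (563,352), the charger at (620,333), a blue cap look-alike at (585,257), the bowl at (425,221), the mug at (212,382) and the camera at (228,308). Things that could be mistaken:
- **Caps:** the grey tops of the three lenses against the blue disc (scene 196,384).
- **Charger and brush:** black objects at scene (171,308) and (240,287).

I'll take a close crop to check.

```bash
cat > h.py <<'E'
from plant import *
import numpy as np,cv2
def cloud(n,im=None,d=None):
    if d is None: im,d=get_image(n)
    c=get_calibration(n);K=c["intrinsics"];T=c["world_from_camera"]
    v,u=np.mgrid[:384,:512]
    P=np.stack([(u-K[0,2])/K[0,0]*d,(v-K[1,2])/K[1,1]*d,d],-1)
    return im,d,P@T[:3,:3].T+T[:3,3]
def pix(n,p):
    c=get_calibration(n);K=c["intrinsics"];T=c["world_from_camera"]
    q=K@(T[:3,:3].T@(np.asarray(p,float)-T[:3,3]));return q[:2]/q[2]
def ray(n,u,v,z):
    c=get_calibration(n);K=c["intrinsics"];T=c["world_from_camera"]
    r=T[:3,:3]@np.linalg.inv(K)@[u,v,1.];o=T[:3,3];return o+r*(z-o[2])/r[2]
E
python3 - <<'E'
from h import *
a=np.load("top0.npz");b=np.load("scene0.npz")
def g(x): return np.clip((x/255.)**.55*255,0,255).astype(np.uint8)[:,:,::-1]
t=cv2.resize(g(a['im'][150:250,295:415]),(720,600))[:,:,:]
s=cv2.resize(g(b['im'][145:265,95:225]),(650,600))
cv2.imwrite("pics/c1.png",cv2.resize(np.hstack([cv2.resize(t,(400,333)),cv2.resize(s,(361,333))]),(800,350)))
for n,z in(("top",a),("scene",b)):
    im,d,P=cloud(n,z['im'],z['d'])
    Z=P[...,2]; print(n,(d==0).mean(),np.median(Z[150:250,200:400]))
    m=((Z>.013)&(Z<.2)&(d>0)&(P[...,0]>.25)&(P[...,0]<1.)&(abs(P[...,1])<.6)).astype(np.uint8)
    k,l,st,ce=cv2.connectedComponentsWithStats(m)
    for i in range(1,k):
        if st[i,4]<40: continue
        q=P[l==i];zt=np.percentile(q[:,2],95);tp=q[q[:,2]>zt-.012]
        print(st[i],"ztop %.3f"%zt,"mean",q.mean(0).round(3),"top",tp.mean(0).round(3),im[l==i].mean(0).round())
E
```

```text
top 0.004033406575520833 0.0009918663745466239
[254 125  35  34 645] ztop 0.051 mean [0.769 0.008 0.032] top [0.77  0.009 0.047] [61. 73. 87.]
[367 156  17  16 197] ztop 0.028 mean [ 0.672 -0.369  0.024] top [ 0.672 -0.37   0.024] [ 53.  65. 107.]
[ 185  167   99   90 4765] ztop 0.073 mean [0.509 0.147 0.069] top [0.509 0.147 0.069] [123. 124. 130.]
[303 176  20  19 284] ztop 0.122 mean [ 0.588 -0.128  0.107] top [ 0.591 -0.131  0.119] [58. 58. 58.]
[344 178  21  19 283] ztop 0.092 mean [ 0.58  -0.275  0.079] top [ 0.582 -0.279  0.089] [57. 56. 56.]
[124 186  41  26 734] ztop 0.094 mean [0.562 0.462 0.07 ] top [0.571 0.47  0.092] [54. 53. 53.]
[389 199  16  28 283] ztop 0.029 mean [ 0.491 -0.436  0.025] top [ 0.491 -0.436  0.025] [63. 62. 63.]
[353 210  14  30 223] ztop 0.027 mean [ 0.449 -0.302  0.022] top [ 0.449 -0.303  0.022] [58. 55. 54.]
[307 218  19  17 262] ztop 0.107 mean [ 0.448 -0.135  0.097] top [ 0.449 -0.137  0.104] [60. 59. 59.]
[122 230  29  27 428] ztop 0.091 mean [0.402 0.501 0.059] top [0.4   0.498 0.087] [80. 78. 77.]
scene 0.004007975260416667 0.00340825322027571
[... 217 characters left out ...]
32 524] ztop 0.108 mean [ 0.461 -0.136  0.077] top [ 0.452 -0.138  0.105] [31. 31. 32.]
[144 170  24  56 774] ztop 0.093 mean [ 0.548 -0.284  0.055] top [ 0.585 -0.278  0.09 ] [32. 30. 31.]
[ 381  173   47   34 1120] ztop 0.095 mean [0.579 0.464 0.064] top [0.573 0.47  0.092] [18. 18. 18.]
[102 183  15  29 317] ztop 0.031 mean [ 0.498 -0.435  0.026] top [ 0.496 -0.436  0.027] [42. 42. 44.]
[194 188  23  37 631] ztop 0.123 mean [ 0.604 -0.129  0.089] top [ 0.594 -0.131  0.12 ] [28. 28. 29.]
[115 236  21  20 320] ztop 0.029 mean [ 0.676 -0.369  0.025] top [ 0.675 -0.37   0.025] [ 22.  46. 101.]
[ 236  236   47   43 1126] ztop 0.052 mean [0.744 0.01  0.032] top [0.745 0.01  0.048] [38. 57. 76.]
```

View pics/c1.png

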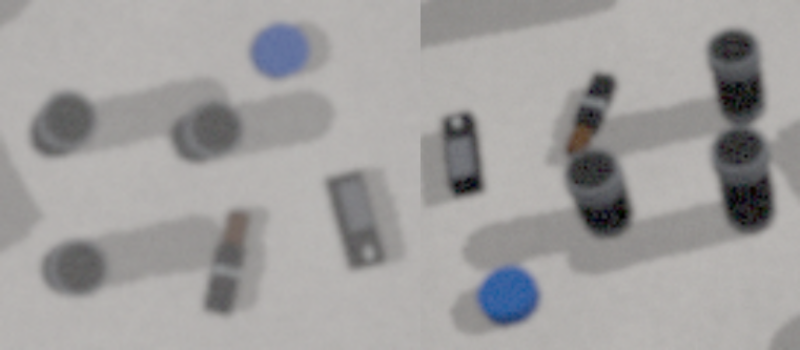

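The crop confirms three lenses with grey caps (tops measured at 0.089, 0.104 and 0.120, so all capped). The brush (brown head) and the charger are both out, and the blue disc stays where it is. Next I need the exact case, handle, cap, brush and charger poses.

```bash
cat >> h.py <<'E'
from scipy.spatial.transform import Rotation as R
def blob(P,d,x0,x1,y0,y1,z0,z1):
    m=((d>0)&(P[...,0]>x0)&(P[...,0]<x1)&(P[...,1]>y0)&(P[...,1]<y1)&(P[...,2]>z0)&(P[...,2]<z1)).astype(np.uint8)
    k,l,st,_=cv2.connectedComponentsWithStats(m)
    if k<2: return None
    return P[l==1+np.argmax(st[1:,4])]
def rect(q):
    (c,s,a)=cv2.minAreaRect((q[:,:2]*1000).astype(np.float32))
    if s[0]<s[1]: a+=90; s=s[::-1]
    return np.array(c)/1000,np.array(s),((a+90)%180)-90
E
python3 - <<'E'
from h import *
for n in("top","scene"):
    z=np.load(n+"0.npz");im,d,P=cloud(n,z['im'],z['d'])
    q=blob(P,d,.3,.72,-.06,.36,.061,.08);print(n,"lid",rect(q),q[:,2].mean())
    h=blob(P,d,.3,.6,-.06,.3,.095,.13);
    if h is not None:print("handle",rect(h),h.mean(0),h[:,2].max(),len(h))
    for nm,(x,y,t) in dict(a=(.583,-.279,.089),b=(.45,-.137,.104),c=(.592,-.131,.119)).items():
        q=blob(P,d,x-.05,x+.05,y-.05,y+.05,t-.009,t+.02); c,r=cv2.minEnclosingCircle((q[:,:2]*1000).astype(np.float32));print(nm,q.mean(0).round(4),np.median(q[:,2]),np.array(c).round(1),r,len(q))
    for nm,(x,y) in dict(charger=(.493,-.436),brush=(.449,-.302)).items():
        q=blob(P,d,x-.07,x+.07,y-.05,y+.05,.014,.05); print(nm,rect(q),q.mean(0).round(4),np.percentile(q[:,2],90))
E
```

```text
top lid (array([0.51238055, 0.14864722]), array([290.37826538, 208.92875671]), -62.71733283996582) 0.06789744436372272
handle (array([0.4318761 , 0.10733892]), array([129.18429565,  11.74221516]), -62.681060791015625) [0.43162991 0.10753549 0.11243563] 0.11804737781136443 135
a [ 0.5822 -0.279   0.0885] 0.08868598630530844 [ 582.6 -279.7] 28.67226219177246 220
b [ 0.4485 -0.1375  0.1035] 0.10360816926875094 [ 448.9 -138. ] 28.546993255615234 230
c [ 0.5911 -0.1307  0.1188] 0.1186466306333418 [ 591.3 -130.9] 28.65530776977539 229
charger (array([ 0.49161823, -0.43728516]), array([99.82940674, 35.28992844]), 12.500378608703613) [ 0.4917 -0.4358  0.0248] 0.02849803211585744
brush (array([ 0.45173083, -0.30391074]), array([108.90622711,  28.41802025]), -15.321624755859375) [ 0.4485 -0.3023  0.0221] 0.026082769069979462
scene lid (array([0.51092041, 0.14875885]), array([292.52233887, 211.77600098]), -62.77826499938965) 0.06949463650158352
handle (array([0.43289862, 0.10631908]), array([130.74858093,  14.7872591 ]), -62.61412239074707) [0.43426266 0.10473117 0.1117249 ] 0.11892597130513938 166
a [ 0.5851 -0.2784  0.0899] 0.09024138107840907 [ 582.5 -280. ] 29.91922378540039 284
b [ 0.4518 -0.1374  0.1046] 0.10492789530188823 [ 447.5 -139.3] 30.87544822692871 246
c [ 0.5943 -0.1305  0.1198] 0.12032219249816567 [ 591.7 -131.1] 29.783842086791992 297
charger (array([ 0.4936167 , -0.43710953]), array([105.44229126,  34.67254639]), 12.01349925994873) [ 0.4975 -0.4353  0.0265] 0.030401930637749743
brush (array([ 0.45181073, -0.30453415]), array([108.28868866,  29.3567791 ]), -15.44622802734375) [ 0.4519 -0.3027  0.0235] 0.027217454860656343
```

Everything agrees: the cap tops, the lid at 0.069, the handle 90 mm in front of the centre and its top near 0.115. The case yaw is 27.3°. Now I'll open the lid.

```bash
cat >> h.py <<'E'
YAW=np.radians(27.3);C=np.array([.5107,.1478])
def case(x,y,z): 
    c,s=np.cos(YAW),np.sin(YAW);return np.array([C[0]+c*x-s*y,C[1]+s*x+c*y,z])
def bar(th):
    x,z=-.188,.048;c,s=np.cos(th),np.sin(th)
    return case(.101+c*x+s*z,0,.0605-s*x+c*z)
def down(yaw): return [np.pi,0,(yaw+np.pi/2)%np.pi-np.pi/2]
def say(t=""):
    o=observe();print(t,"t%.1f"%o['time_s'],o['eef_pos'].round(4),"F",o['ft_force'].round(1),"op %.4f gf %.1f"%(o['opening'],o['grasp_force']))
YB=YAW-np.pi/2; D=np.array([0,0,.019])
def view(nm):
    ims=[]
    for n in("top","scene"):
        im,d=get_image(n);np.savez(f"{n}_{nm}.npz",im=im,d=d);ims.append(cv2.resize((np.clip((im/255.)**.6*255,0,255).astype(np.uint8))[:,:,::-1],(400,300)))
    cv2.imwrite(f"pics/{nm}.png",np.hstack(ims))
E
python3 - <<'E'
from h import *
h=bar(0)
print(h,bar(1.7),bar(.8))
for p in(h-D+[0,0,.1],h-D,bar(.8)-D,bar(1.7)-D,bar(1.7)+[0,0,.12]):
    print(inverse_kinematics(p,[np.pi,0,YB]),inverse_kinematics(p,[np.pi,0,YB+np.pi]))
movep(h-D+[0,0,.1],[np.pi,0,YB]); say("above")
gripper_to(.05)
print(move_l(h-D,feed=.08,max_force=12)); say("at")
gripper_to(.0,f_grip=30); say("grip")
E
```

```text
[0.4333903  0.10789749 0.1085    ] [0.66427321 0.22706504 0.24074845] [0.51465633 0.14984201 0.22880487]
None [ 0.06709092 -0.18539602  2.01775283  0.          1.30923585 -0.40938396]
None [ 0.06709092 -0.05449297  2.10376072  0.          1.09232491 -0.40938396]
None [ 0.13615223  0.02410302  1.78243839  0.          1.33505125 -0.34032266]
None [ 0.21717374  0.40911242  1.31060687  0.          1.42187336 -0.25930114]
None [ 0.21717374  0.36623509  1.11055122  0.          1.66480635 -0.25930114]Traceback (most recent call last):
  File "<stdin>", line 6, in <module>
plant.Unreachable: the arm cannot take that pose within its joint ranges
```

```bash
cat >> h.py <<'E'
def dn(yaw,p):
    ref=np.arctan2(p[1],p[0])+np.pi/2
    return [np.pi,0,ref+((yaw-ref+np.pi/2)%np.pi-np.pi/2)]
E
python3 - <<'E'
from h import *
h=bar(0);o=dn(YB,h);print(o)
movep(h-D+[0,0,.1],o); say("above")
gripper_to(.05)
print(move_l(h-D,feed=.08,max_force=12)); say("at")
gripper_to(.0,f_grip=30); say("grip")
E
```

```text
[3.141592653589793, 0, np.float64(2.0472712125893486)]
above t2.8 [0.4337 0.1074 0.1896] F [ 0.  -0.3  0.1] op 0.0850 gf 0.0
False
at t4.7 [0.4339 0.1079 0.0901] F [-0.1  0.4  0.2] op 0.0500 gf 0.0
grip t5.1 [0.4314 0.1069 0.0895] F [-10.1  -5.4   8.5] op 0.0106 gf 29.5
```

```bash
sed -i 's/C=np.array(.*/C=np.array([.5087,.1468])/' h.py
python3 - <<'E'
from h import *
for th in np.linspace(.12,1.7,14):
    move_l(bar(th)-D,feed=.12)
    o=observe();print(round(th,2),o['ft_force'].round(1),o['opening'].round(4))
say()
gripper_to(.028); hold(.5); say("rel")
move_l(observe()['eef_pos']+[0,0,.11],feed=.12)
view("open")
E
```

```text
Traceback (most recent call last):
AttributeError: 'float' object has no attribute 'round'
```

```bash

python3 - <<'E'
from h import *
for th in np.linspace(.12,1.7,14)[1:]:
    move_l(bar(th)-D,feed=.12)
    o=observe();print(round(th,2),o['ft_force'].round(1),round(o['opening'],4))
say()
gripper_to(.028); hold(.5); say("rel")
move_l(observe()['eef_pos']+[0,0,.11],feed=.12)
view("open")
E
```

```text
0.24 [-3.1 -3.   0.4] 0.0109
0.36 [-6.5 -5.6  4.5] 0.0108
0.48 [-11.3  -6.5  10.2] 0.0109
0.61 [-14.1  -6.2  14.8] 0.0111
0.73 [-10.6  -4.4  13.9] 0.0108
0.85 [-8.  -2.7 12.6] 0.0104
0.97 [-5.1 -2.3  9.8] 0.0109
1.09 [-2.6 -2.   8.5] 0.0108
1.21 [-1.6 -1.   8.2] 0.0107
1.34 [-0.1 -0.6  5.9] 0.0108
1.46 [-0.2 -0.3  3.9] 0.0109
1.58 [-0.3 -0.8  1.2] 0.0108
1.7 [ 0.6 -2.1  1.7] 0.0111
 t10.0 [0.662  0.2259 0.2216] F [ 0.6 -2.1  1.7] op 0.0111 gf 31.4
rel t10.8 [0.6623 0.2261 0.2218] F [ 0.6  0.1 -0.1] op 0.0281 gf 0.0
```

View pics/open.png

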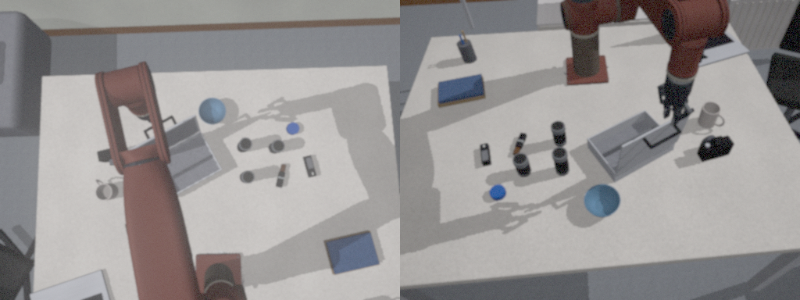

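The lid stands open, its handle behind the case (scene view about 660,138). Next I'll move to the lenses, check the lid angle with the arm away, and re-measure the cap near the gripper.

```bash
cat >> h.py <<'E'
def lid_angle(n="scene"):
    im,d,P=cloud(n); c,s=np.cos(YAW),np.sin(YAW)
    q=P-np.array([C[0],C[1],0]); x=q[...,0]*c+q[...,1]*s; y=-q[...,0]*s+q[...,1]*c; z=P[...,2]
    m=(d>0)&(x>.06)&(x<.22)&(abs(y)<.13)&(z>.10)&(z<.285)
    a=np.arctan2(z[m]-.0605,x[m]-.101)
    r=np.hypot(z[m]-.0605,x[m]-.101)
    k=(r>.08)&(r<.19)
    return m.sum(),np.pi-np.percentile(a[k],[10,25,50,75,90]) if k.any() else None
def pick(x,y,t,yaw):
    o=dn(yaw,(x,y))
    movep([x,y,.2],o); gripper_to(.085)
    print(move_l([x,y,t-.031],feed=.12,max_force=10)); say("at")
    gripper_to(0,f_grip=30); say("grip")
    move_l([x,y,.2],feed=.1); say("up")
def put(x,y):
    p=case(x,y,0); o=dn(YAW,p)
    movep(p+[0,0,.2],o)
    print(move_l(p+[0,0,.011],feed=.12,max_force=10)); say("down")
    gripper_to(.068); say("rel")
    move_l(p+[0,0,.2],feed=.2)
E
python3 - <<'E'
from h import *
movep([.583,-.279,.25],dn(YAW,(.583,-.279)));say()
print(lid_angle("scene"),lid_angle("top"))
view("v2")
pick(.583,-.279,.089,YAW)
E
```

```text
t13.8 [ 0.5837 -0.278   0.2504] F [ 0.4  0.7 -0.9] op 0.0282 gf 0.0
(np.int64(2183), array([1.76779002, 1.75622072, 1.74578749, 1.73958542, 1.73541826])) (np.int64(1814), array([1.7012658 , 1.69765096, 1.69404033, 1.69026725, 1.68577501]))
False
at t16.3 [ 0.5837 -0.2795  0.0592] F [ 0.1  1.1 -0.2] op 0.0851 gf 0.0
grip t16.6 [ 0.5835 -0.2792  0.059 ] F [-1.2  1.4  5.4] op 0.0574 gf 32.0
up t18.2 [ 0.5826 -0.2787  0.199 ] F [-0.2 -0.2 -1.1] op 0.0575 gf 32.1
```

View pics/v2.png

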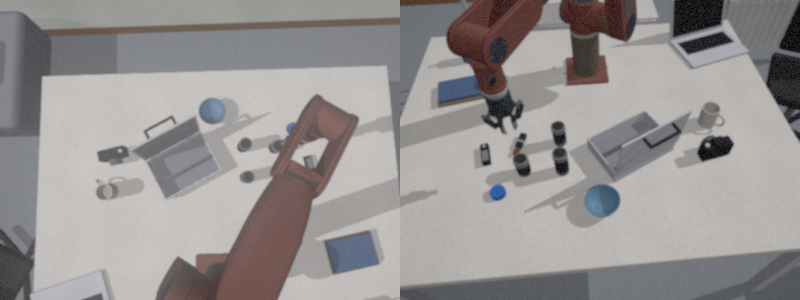

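The lid rests at about 1.70 rad and cap_a is in the grip (57 mm opening). I'll check the divider position, then place it.

```bash
python3 - <<'E'
from h import *
z=np.load("top_v2.npz");im,d,P=cloud("top",z['im'],z['d'])
c,s=np.cos(YAW),np.sin(YAW);q=P-np.array([C[0],C[1],0]);x=q[...,0]*c+q[...,1]*s;y=-q[...,0]*s+q[...,1]*c;Z=P[...,2]
for nm,m in dict(div=(abs(x+.016)<.02)&(abs(y)<.12)&(Z>.03)&(Z<.05),front=(abs(x+.098)<.02)&(abs(y)<.12)&(Z>.05)&(Z<.07),sideL=(abs(x)<.09)&(abs(y-.142)<.02)&(Z>.05)&(Z<.07),sideR=(abs(x)<.09)&(abs(y+.142)<.02)&(Z>.05)&(Z<.07)).items(): print(nm,m.sum(),x[m].mean(),y[m].mean(),Z[m].mean())
m=(abs(x-.04)<.03)&(abs(y)<.1);print("floor",np.median(Z[m]))
put(.038,85e-3)
E
```

```text
div 125 -0.015650839484027162 -0.00018811227429268196 0.0387400839945995
front 135 -0.09791605701825354 7.369063850800894e-05 0.058241887187550315
sideL 105 0.00020238401757271857 0.14101523566132956 0.05824008828288869
sideR 91 -0.0013810242272654348 -0.14182556247852285 0.05906998029898822
floor 0.007369978061544158
False
down t21.8 [0.5042 0.24   0.0118] F [-0.3 -0.6 -0.2] op 0.0573 gf 32.1
rel t22.1 [0.5038 0.2399 0.0114] F [-0.1 -0.   2. ] op 0.0681 gf 0.3
```

The case frame is accurate to about 1 mm, so on to the other two caps.

```bash
python3 - <<'E'
from h import *
pick(.592,-.131,.119,YAW)
if observe()['opening']>.05: put(.038,0)
E
python3 - <<'E'
from h import *
pick(.4495,-.138,.104,YAW)
if observe()['opening']>.05: put(.038,-.085)
movep([.3,-.5,.3],dn(0,(.3,-.5)))
view("v3")
E
```

```text
False
at t26.0 [ 0.5928 -0.1313  0.089 ] F [ 0.4  0.7 -0.8] op 0.0849 gf 0.0
grip t26.4 [ 0.5926 -0.1311  0.0892] F [-0.9  0.7  6. ] op 0.0581 gf 31.7
up t27.6 [ 0.5914 -0.1308  0.1989] F [-0.  -0.4 -2. ] op 0.0576 gf 32.2
False
down t30.5 [0.5432 0.1644 0.0119] F [-0.5 -0.3 -0.3] op 0.0575 gf 32.2
rel t30.8 [0.5428 0.1643 0.0115] F [ 0.7 -0.1  0.2] op 0.0682 gf 0.0
False
at t34.6 [ 0.4502 -0.1383  0.0738] F [ 0.3 -0.5  0.4] op 0.0850 gf 0.0
grip t35.0 [ 0.45   -0.1381  0.0739] F [-2.3  1.7  6.3] op 0.0574 gf 31.3
up t36.4 [ 0.449  -0.1378  0.1992] F [-0.9  0.1 -1.2] op 0.0574 gf 32.1
True
down t39.0 [0.5809 0.0885 0.0116] F [-2.1  0.5  6.9] op 0.0575 gf 35.0
rel t39.2 [0.5798 0.0902 0.011 ] F [-3.1  6.9  4.5] op 0.0680 gf 4.2
```

View pics/v3.png

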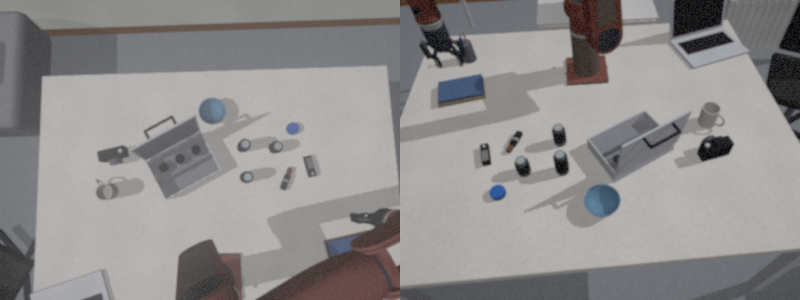

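All three caps lie in the rear compartment and the three lenses are uncapped and standing. The brush has been knocked aside (top view 288,178), so I'll re-measure it and the charger.

```bash
cat >> h.py <<'E'
def small(nm,x,y,r=.08):
    out=[]
    for n in("top","scene"):
        im,d,P=cloud(n); q=blob(P,d,x-r,x+r,y-r*.75,y+r*.75,.014,.05); out.append(rect(q)+(np.percentile(q[:,2],90),)); print(nm,n,out[-1])
    return out
def picks(c,ang,z=.003,op=.06):
    c=np.asarray(c);o=dn(ang,c)   # tool y perpendicular to long axis
    movep([*c,.15],o); gripper_to(op)
    print(move_l([*c,z],feed=.1,max_force=10)); say("at")
    gripper_to(0,f_grip=40); say("grip")
    move_l([*c,.2],feed=.12); say("up")
E
python3 - <<'E'
from h import *
z=np.load("top_v3.npz");im,d,P=cloud("top",z['im'],z['d'])
c,s=np.cos(YAW),np.sin(YAW);q=P-np.array([C[0],C[1],0]);x=q[...,0]*c+q[...,1]*s;y=-q[...,0]*s+q[...,1]*c;Z=P[...,2]
for yy in(.085,0,-.085):
    m=(d>0)&(abs(x-.038)<.05)&(abs(y-yy)<.042)&(Z>.022)&(Z<.045);print("cap",m.sum(),x[m].mean().round(4),y[m].mean().round(4),Z[m].mean().round(4))
for nm,(a,b,t) in dict(a=(.583,-.279,.08),b=(.45,-.137,.095),c=(.592,-.131,.11)).items():
    q=blob(P,d,a-.05,a+.05,b-.05,b+.05,t-.009,t+.02);print(nm,q.mean(0).round(4))
small("brush",.44,-.32);small("charger",.493,-.436)
E
```

```text
cap 198 0.0381 0.0838 0.0298
cap 198 0.0375 -0.0006 0.0295
cap 193 0.0355 -0.0845 0.0299
a [ 0.5822 -0.2789  0.0797]
b [ 0.4485 -0.1377  0.0948]
c [ 0.5915 -0.1306  0.1096]
brush top (array([ 0.43732452, -0.32787604]), array([109.13622284,  28.65711212]), -22.84130859375, np.float64(0.025680960072753157))
brush scene (array([ 0.43779068, -0.32848633]), array([112.01379395,  30.84381104]), -24.825347900390625, np.float64(0.02706810118676324))
charger top (array([ 0.49186078, -0.43787238]), array([99.69042969, 36.12524033]), 12.109719276428223, np.float64(0.028767906160128122))
charger scene (array([ 0.49304782, -0.43737442]), array([104.18890381,  34.66478348]), 12.131214141845703, np.float64(0.03056281795271052))
```

```bash
cat >> h.py <<'E'
def puts(y,opn,z=.013):
    p=case(-.057,y,0);o=dn(YB,p)
    movep(p+[0,0,.2],o)
    print(move_l(p+[0,0,z],feed=.12,max_force=10)); say("down")
    gripper_to(opn); say("rel")
    move_l(p+[0,0,.2],feed=.2)
E
python3 - <<'E'
from h import *
picks((.4375,-.328),np.radians(-23.8))
o=observe()['opening']
if o>.015: puts(.068,o+.011)
E
python3 - <<'E'
from h import *
s=small("charger",.493,-.436)
c=(s[0][0]+s[1][0])/2
if np.isclose(s[0][1][0],100,atol=8): 
    picks(c,np.radians((s[0][2]+s[1][2])/2))
    o=observe()['opening']
    if o>.02: puts(-.068,o+.008)
    movep([.3,-.5,.3],dn(0,(.3,-.5)))
view("v4")
E
```

```text
False
at t45.9 [ 0.438  -0.3285  0.0038] F [ 0.1 -0.3 -0.3] op 0.0603 gf 0.0
grip t46.3 [ 0.4379 -0.3284  0.0036] F [ 0.3 -0.1  2.6] op 0.0271 gf 41.0
up t48.1 [ 0.4371 -0.3276  0.1991] F [ 0.4 -0.4 -0.3] op 0.0272 gf 40.4
True
down t51.3 [0.426  0.1809 0.0164] F [ 0.5 -0.1  6. ] op 0.0270 gf 42.5
rel t51.6 [0.4284 0.1816 0.0173] F [5.3 3.6 3.1] op 0.0379 gf 2.9
charger top (array([ 0.49173483, -0.43734082]), array([99.56423187, 35.27870178]), 11.406579971313477, np.float64(0.028390098366513784))
charger scene (array([ 0.49138956, -0.43801199]), array([105.00309753,  35.02244186]), 12.468504905700684, np.float64(0.030080407524257603))
False
at t57.0 [ 0.492  -0.4382  0.0039] F [0.2 0.3 0.1] op 0.0600 gf 0.0
grip t57.3 [ 0.492  -0.4381  0.0038] F [0.5 0.  3.1] op 0.0328 gf 41.9
up t59.1 [ 0.4912 -0.4373  0.1989] F [ 0.5  0.2 -0.7] op 0.0332 gf 41.5
True
down t62.3 [0.4884 0.0603 0.0175] F [-0.2 -0.1  5.8] op 0.0334 gf 44.0
rel t62.6 [0.4902 0.0607 0.018 ] F [5.2 3.7 3.3] op 0.0409 gf 2.7
```

View pics/v4.png

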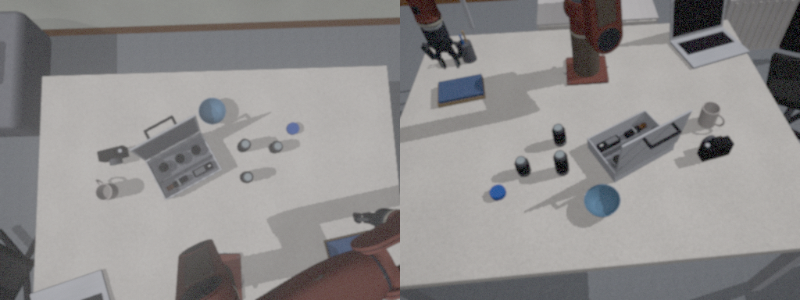

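The brush and charger lie in the front compartment and all caps in the rear. I'll confirm this numerically and then close the lid with the same handle grip in reverse.

```bash
python3 - <<'E'
from h import *
ok=True
z=np.load("top_v4.npz");im,d,P=cloud("top",z['im'],z['d'])
c,s=np.cos(YAW),np.sin(YAW);q=P-np.array([C[0],C[1],0]);x=q[...,0]*c+q[...,1]*s;y=-q[...,0]*s+q[...,1]*c;Z=P[...,2]
for xx,yy,hy in((.038,.085,.042),(.038,0,.042),(.038,-.085,.042),(-.057,.068,.064),(-.057,-.068,.064)):
    m=(d>0)&(abs(x-xx)<.034)&(abs(y-yy)<hy)&(Z>.018);print(m.sum(),x[m].mean().round(4),y[m].mean().round(4),"z90",np.percentile(Z[m],90).round(4))
    ok&=np.percentile(Z[m],90)<.045
print(ok)
if ok:
    p=bar(1.7)-D
    movep([.5,-.1,.4],dn(YB,(.5,-.1)))
    movep(p+[0,0,.13],dn(YB,p)); gripper_to(.028)
    print(move_l(p,feed=.08,max_force=10)); say("at")
    gripper_to(0,f_grip=30); say("grip")
E
```

```text
200 0.038 0.0833 z90 0.0332
200 0.0375 -0.0007 z90 0.0336
193 0.0356 -0.0845 z90 0.0329
219 -0.0564 0.0633 z90 0.0313
256 -0.0569 -0.0685 z90 0.0349
True
False
at t71.0 [0.6626 0.2261 0.2225] F [-0.  -0.9  0. ] op 0.0279 gf 0.0
grip t71.3 [0.6623 0.226  0.2224] F [-2.8 -1.4  2.6] op 0.0108 gf 29.2
```

```bash
python3 - <<'E'
from h import *
for th in list(np.linspace(1.7,.05,14)[1:])+[0,-.01]:
    move_l(bar(th)-D,feed=.1)
    o=observe();print(round(th,2),o['ft_force'].round(1),round(o['opening'],4))
hold(.3);gripper_to(.04);say("rel")
move_l(observe()['eef_pos']+[0,0,.12],feed=.1)
movep([.3,-.5,.3],dn(0,(.3,-.5)))
for n in("top","scene"):
    im,d,P=cloud(n);q=blob(P,d,.3,.72,-.06,.36,.055,.085);print(n,rect(q)[1:],q[:,2].mean())
    h=blob(P,d,.3,.6,-.06,.3,.095,.13);print(h.mean(0))
    cs=q[:,:2]@[np.cos(YAW),np.sin(YAW)];print(np.polyfit(cs,q[:,2],1))
view("v5")
E
```

```text
1.57 [0.6 1.2 3.6] 0.0108
1.45 [1.2 0.9 5.3] 0.0111
1.32 [1.7 0.2 4.4] 0.0107
1.19 [1.5 0.3 1.6] 0.0109
1.07 [-0.3 -1.2  1.4] 0.0111
0.94 [ 2.4 -1.1 -4. ] 0.0106
0.81 [ 0.3  0.1 -2.1] 0.0112
0.68 [ 0.  -0.4 -0.8] 0.0107
0.56 [-0.9 -1.7  1.4] 0.0109
0.43 [-1.6 -1.2  0.4] 0.0106
0.3 [-0.7 -0.4  0.3] 0.011
0.18 [-0.3  0.3 -0.2] 0.0106
0.05 [-0.5 -0.9 -0.5] 0.0106
0 [-0.5 -0.2 -1.2] 0.0106
-0.01 [-3.6  0.   7.5] 0.0105
rel t77.7 [0.431  0.1067 0.0876] F [0.2 0.7 0.1] op 0.0399 gf 0.0
top (array([290.22576904, 212.06546021]), -62.75397300720215) 0.0678918913179187
[0.43154724 0.10763934 0.11233657]
[0.00043577 0.06766423]
scene (array([292.55255127, 213.07136536]), -62.485151290893555) 0.06919771461441468
[0.43441798 0.10449398 0.11218709]
[-0.01032547  0.07465173]
```

View pics/v5.png

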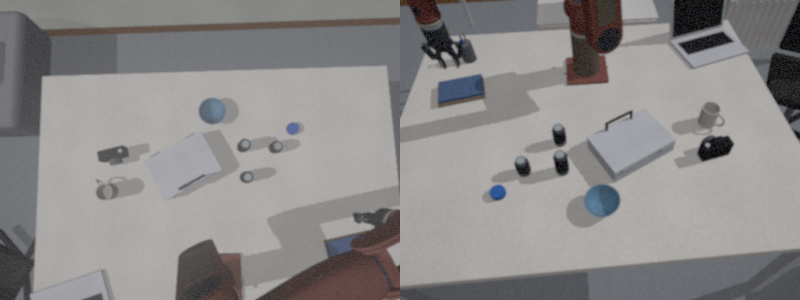

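The lid is shut and level: its height and the handle match the starting measurements. The lenses are standing uncapped, nothing else has moved, and the robot is clear.

```bash
python3 -c "
from plant import *
hold(.3);print(job_done())"
```

```text
the job is handed in; nothing more can be done
None
```

The job is handed in: all three caps are in the rear compartment, the brush and charger are in the front one, the lid is shut, and the lenses still stand where they were; no verdict came back.

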